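# Seat the tap plug of a vacuum desiccator

## Robot

A 6-joint arm with a two-finger parallel gripper is mounted at the origin on the work surface. World frame = base frame: x ahead of the robot, y to its left, z up, the work surface at z = 0. Lengths are in mm, angles in rad, forces in N, time in s.
With the tool pointing down it reaches from about 400 to 925 mm from the base axis. Payload 12.5 kg.
Tool frame: the origin (TCP) lies between the finger pads; the fingertips stand 25 mm ahead of it and the grasp point (between the pads) lies 6 mm ahead of it; z points along the fingers, y is the line along which they close (so a half turn about z gives the same grasp; the last joint's range is limited). The gripper opens to 95 mm and grips with 3 to 60 N. Pads are 20 mm wide; open, the fingers measure 119 mm over their backs; the gripper's body (75 mm by 180 mm) begins 59 mm behind the grasp point.
Start: joints at [-1.275, 0.491, 1.559, -0, 1.092, -0.106], TCP at [244.446, -575.231, 239.661] pointing down, gripper open.
Joint ranges: [-3.1, 3.1], [-0.84, 2.19], [0.05, 2.79], [-1.13, 4.28], [0.06, 2.93], [-2.69, 2.69]. Speed limits (rad/s): [2.22, 2.22, 2.79, 3.14, 3.14, 3.14].

## Interface

Orientations are given as [roll, pitch, yaw] about the fixed x, y, z axes, in that order (R = Rz(yaw) Ry(pitch) Rx(roll)).
In Python, from cell import state, read_camera, job_done, cut_out gives the robot as it stands. The module is installed in compiled form; this text tells all that it offers.
- The arm moves only by the tool jog_arm, never from a script. Its argument "motion" is a list of rows, each a list of 2 entries, a list of its own where there are three numbers: the shift along the tool's x, y, z in mm, then the turn about the tool's z in rad. A call has 1 to 5 rows; each row is the pose to reach, as a shift and turn from the pose commanded when the call began, along the tool's axes at that moment; what a row does not reach only later rows make up. A row lasts 1/10 s, in which the tool goes at most 50 mm and 8.59 degrees, less where a joint would pass 70% of its speed; a pose out of reach is approached as far as the arm can. A call with a gripper value outside its range is refused whole. "grip" is the closure, from 0 (fully open) to 1 (shut), set as the call begins (left out, the last holds). The fingers move at their own pace and stop on an object; the grip force is fixed at half the most. Time passes only in rows, so rows that repeat a pose let the fingers close. It gives the time, the measured TCP pose, the force, the opening and the grip force at its end, in the units of the state.
- state(): the state, without advancing time (a new reading comes with each control period).
- read_camera(name): name is "scene" or "side" or "wrist"; returns a dict with "img" (480x640x3 uint8, blue, green, red), "vertical_fov" (degrees; the focal length in pixels is half the picture's height over the tangent of half this angle, whatever the lens; pixels are square), "cx", "cy" (the principal point, pixels), "extrinsics" (4x4, takes a point from camera to world coordinates). Camera axes: x right, y up, looking along -z (the intrinsics and any distortion apply to the point x, -y, -z); pixel columns grow to the right and rows downward; lengths in mm; the calibration is good to about 2 mm. A picture is of the moment at which its call begins. There is no depth.
- job_done(): hands the job in; it is judged then, once.
Trained networks look in a picture, given as the dict that the camera call returned (one of the last four; its "shot" number tells which), for a name from the list of things; names that differ only in an ending like _2 or _b are one class to them, and where a whole thing is asked for, a point or a joint stands for the part that bears it (a point fixed in the world has none). Each returns a list of dicts, best first, with "p" (0 to 1); they miss things now and then, are a little off and sometimes report something else, mostly with a low value. They report only what shows in the picture. A call takes as long as a camera call. They do not tell look-alikes from the thing itself.
- cut_out(name, picture): "region" (480x640 bool, what is visible of it) and "box" ([left, top, right, bottom] in pixels, round what is visible of it).
The state is a dict: "t": time; "joints": joint angles; "qvel": joint speeds; "tau": joint torques, N m; "eef_pos": TCP position; "tcp_rot": TCP orientation; "ft_force": force on the tool from outside, world axes, zero at the start; "moment": the same for the moment, N m; "opening": opening from 0.0 (shut) to 1.0 (fully open); "grip_force": force on a finger pad.
Only numpy, scipy, OpenCV 4.12 (cv2) and the standard library are available. Lean on these libraries where they do the work, as an engineer would, in place of code of your own. Each camera call takes 0.05 s, during which the arm holds its last target. There are 200 camera calls.

## Task

The fossil bone in the glass desiccator is ready for vacuum. Take the large tap plug out of the wooden drying block, set it in the lid's neck with its flat key in line with the side nozzle (tap open), then press it down gently while turning it a quarter turn, so that it sinks and wedges firmly home and stays by itself with the key square across the nozzle (tap shut). Feel for where it first rests, never press on it with more than about 20 N, and leave everything else where it stands.

Things in the scene. Friction and masses are not known exactly. Their poses are not given: they have to be found in the camera images.
- plug: Loose white PTFE tap plug, about 70 g: tapered shaft below, round collar 32 mm wide and 4 mm thick, flat upright key on top, 44 mm along x, 10 mm thick along y, from 4 to 38 mm up. Origin: centre of the collar's underside; z up along the axis. Shaft 36 mm long, 19 mm wide at the tip, growing 2 mm per 10 mm. It stands in one of the block's three holes, its collar on the block.
- plug_tip (a point): centre of the tip of the plug's shaft, 36 mm below the collar's underside, 62 mm below plug_key
- plug_key (a point): point to grip, inside the plug's key on its axis, 26 mm above the collar's underside (22 mm above the collar's top, 12 mm below the key's top); grip across the 10 mm thickness
- desiccator: Glass vacuum desiccator, 200 mm wide at the flanges (z 88 to 108 mm), with a domed lid and a neck 41 mm wide on top. Bowl fixed to the bench. Origin: centre of its underside. x: the way the side nozzle points; tap open = key (plug x) along x, tap shut = key along y. Holds a bone, not to be touched.
- neck_mouth (a point): centre of the neck's open top on the lid, 190 mm above the bench, axes as the desiccator's. Bore 24 mm wide at the mouth, narrowing 2 mm per 10 mm. The springy sleeve sits differently in each lid: the plug first rests with its tip 21 to 27 mm below the mouth, not told, to be felt. Pressed and turned it sinks further; 5 mm below first rest it holds, 6 to 8 mm is good.
- nozzle_end (a point): free end of the side nozzle, a glass hose barb 11 to 16 mm thick pointing level along desiccator x from the neck, 62 mm from the neck's axis, 170 mm above the bench
- rack: pale wooden drying block, 76 x 240 x 48 mm high, fixed; origin under its centre, long side along y. Three holes 28 mm wide in its top, at y = -75, 0 and 75 mm, each with a stopper in it.
- round_stopper: bystander in the block: greenish glass stopper with a round mushroom head 34 mm wide; origin at its collar's underside
- small_plug: bystander in the block: a small white plug, key only 26 mm long, 7 mm thick and 23 mm high; origin at its collar's underside
- glue_bottle: bystander: glue bottle 44 mm wide, 155 mm high with a white pointed nozzle
- amber_bottle: bystander: brown glass bottle 68 mm wide, 135 mm high, black cap
- grease_tin: bystander: flat metal tin 54 mm wide, 23 mm high
- pin_vise: bystander: thin dark steel pin vise lying down, 120 mm long, 11 mm thick
- nozzle_cap: bystander: white pointed cap 22 mm wide, 48 mm high
- fossil_block: bystander: brown rock with a fossil on a tan foam tray, 110 x 160 mm, 70 mm high
- sleeve (a joint): how far the neck's sleeve is pushed down on the rubber ring it stands on: 0 at rest, -1 mm per 15 N of downward push on the plug. 20 N is plenty (the rule allows 1.5 mm, 22 N). A straight push within that does not seat the plug: friction holds it up; while it is being turned, 12 to 16 N sink it 2 to 4 mm per radian, less as it wedges; torque up to 0.4 N m. It stays put when let go.
Not all that is in view belongs to the job. What is shaped like the plug but black, pink or yellow is not meant.

How it is judged (in metres and radians):
On the way, in this order (a step that is already met when the one before it is completed fails the run):
1. the plug is lifted clear of the drying block (height (world z) of plug_tip above 0.065 m and contact force between plug and rack below 0.1 N), for 0.1 s.
2. the plug's tip is at least 16 mm down the neck with the key within 0.4 rad (23 degrees) of in line with the nozzle (tap open) (z of plug_tip in the frame of neck_mouth below -0.016 m and horizontal distance between plug_tip and neck_mouth below 0.004 m and angle between the x axis of plug and the x axis of desiccator, either way round below 0.4 rad), for 0.1 s.
At the end, for the whole second after the job is handed in: the plug stands still and upright (0.06 rad) in the neck, tip at least 20 mm below the mouth and within 4 mm of its axis, gripped with over 60 N in all (sunk some 5 mm or more below its first rest), its key within 0.25 rad (14 degrees) of square across the nozzle (tap shut) (contact force between plug and anything else above 60 N and z of plug_tip in the frame of neck_mouth below -0.02 m and horizontal distance between plug_tip and neck_mouth below 0.004 m and angle between the x axis of plug and the y axis of desiccator, either way round below 0.25 rad and angle between plug's own z axis and vertical below 0.06 rad and linear speed of plug below 0.01 m/s); the robot touches nothing.
It fails at once if the plug was pressed so hard that the sleeve went down by more than 1.5 mm (over 22 N) (value of joint sleeve below -0.0015 m).
It fails at once if a bystander was moved by more than 30 mm (distance of any of round_stopper, small_plug, glue_bottle, amber_bottle, grease_tin, pin_vise, nozzle_cap, fossil_block from where it was at the start of the episode above 0.03 m).
It also fails if it takes over 72 s, if anything falls off the work surface, if the arm or the gripper's body presses on something with over 40 N, if the wrist force passes 120 N, or if a joint passes its speed limit or range.

## Working session

There is one attempt and no reset: what is moved stays moved. The work goes in short steps, Python scripts to look and compute and a tool call to move; the robot and the scene stay as the last step left them, time stands still between calls to the robot, and variables do not carry over. Pictures are saved under pics/ and viewed, at most 10 in all, crops included, and the job is handed in when it is done.

Besides the shell and the picture viewer there is one more tool, called after ">>>" by a JSON object that holds its "op" and its "data", one argument or row to a line. jog_arm: Moves the arm, as the interface text tells. Its arguments: {"type":"object","properties":{"motion":{"type":"array"},"grip":{"type":"number"}},"required":["motion"]}

```bash
mkdir -p pics
cat > h.py <<'E'
import numpy as np, cv2
from cell import state, read_camera, job_done, cut_out
def K(p):
    f=240/np.tan(np.radians(p["vertical_fov"])/2); return f,p["cx"],p["cy"]
def ray(p,u,v):
    f,cx,cy=K(p); E=np.array(p["extrinsics"]); d=np.array([(u-cx)/f,-(v-cy)/f,-1]); return E[:3,3],E[:3,:3]@d
def onz(p,u,v,z):
    o,d=ray(p,u,v); return o+d*(z-o[2])/d[2]
def proj(p,X):
    f,cx,cy=K(p); E=np.array(p["extrinsics"]); c=E[:3,:3].T@(np.array(X)-E[:3,3]); return cx+f*c[0]/-c[2], cy-f*c[1]/-c[2]
E
python3 - <<'E'
from h import *
s=state(); print(s)
for n in("scene","side"):
    p=read_camera(n); cv2.imwrite(f"pics/{n}0.png",p["img"]); print(n,[k for k in p if k!="img"],K(p),np.round(p["extrinsics"],3).tolist())
    for o in("plug","desiccator","rack","small_plug","round_stopper","glue_bottle","amber_bottle"):
        for r in cut_out(o,p)[:3]: print(o,round(r["p"],2),np.round(r["box"]).tolist())
E
```

```text
{'t': 0.0, 'joints': array([-1.27461026e+00,  4.91546904e-01,  1.55946484e+00,  6.84218668e-06,
        1.09173279e+00, -1.05574180e-01]), 'qvel': array([ 2.92809205e-04,  1.24004331e-03, -4.26984822e-04,  1.38084509e-03,
       -6.46079190e-05,  4.49776183e-04]), 'tau': array([-4.42882301e-03, -6.12650156e+01, -2.58178657e+01,  6.90731546e-02,
        4.82100318e-02, -6.52567860e-05]), 'eef_pos': array([ 244.36846085, -574.99489359,  239.06430633]), 'tcp_rot': array([-3.14044782e+00, -1.27418047e-04,  4.01757020e-01]), 'ft_force': array([-0.15807066,  0.09584795,  0.2694145 ]), 'moment': array([0.04235747, 0.01775066, 0.02011835]), 'grip_force': 0.0, 'opening': 1.0002837130687712}
scene ['vertical_fov', 'cx', 'cy', 'extrinsics', 'shot'] (np.float64(482.40288942473427), 316.51774900652435, 246.87665928619168) [[-0.734, -0.419, 0.535, 1158.319], [0.679, -0.47, 0.564, 536.59], [0.015, 0.777, 0.629, 831.135], [0.0, 0.0, 0.0, 1.0]]
plug 0.88 [426.0, 408.0, 447.0, 440.0]
plug 0.88 [409.0, 456.0, 430.0, 478.0]
plug 0.79 [516.0, 354.0, 542.0, 384.0]
desiccator 0.7 [278.0, 235.0, 366.0, 318.
[... 201 characters left out ...]
6.0, 293.0, 372.0]
amber_bottle 0.58 [348.0, 377.0, 387.0, 440.0]
side ['vertical_fov', 'cx', 'cy', 'extrinsics', 'shot'] (np.float64(583.8938704109103), 315.4238511509499, 233.88910712937826) [[0.856, 0.37, -0.361, 80.636], [-0.517, 0.619, -0.592, -861.052], [0.004, 0.693, 0.721, 1102.155], [0.0, 0.0, 0.0, 1.0]]
plug 0.7 [353.0, 181.0, 367.0, 222.0]
plug 0.56 [267.0, 143.0, 278.0, 166.0]
plug 0.47 [290.0, 129.0, 304.0, 150.0]
desiccator 0.68 [277.0, 198.0, 357.0, 281.0]
desiccator 0.62 [338.0, 177.0, 344.0, 192.0]
rack 0.83 [225.0, 155.0, 279.0, 229.0]
round_stopper 0.55 [369.0, 393.0, 462.0, 479.0]
glue_bottle 0.97 [355.0, 182.0, 369.0, 224.0]
amber_bottle 0.58 [300.0, 136.0, 326.0, 183.0]
```

View pics/scene0.png

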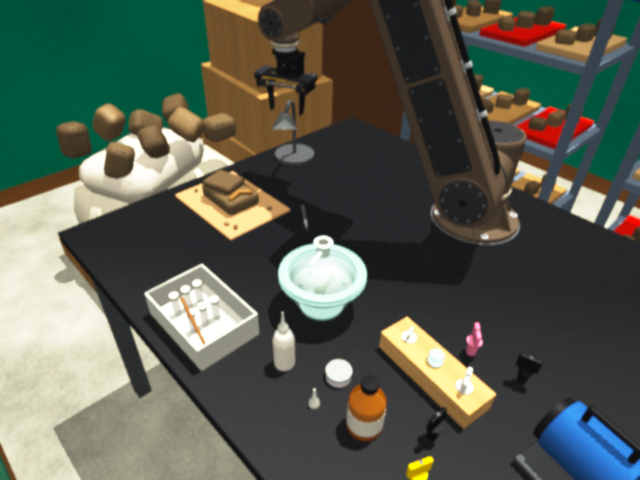

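View pics/side0.png

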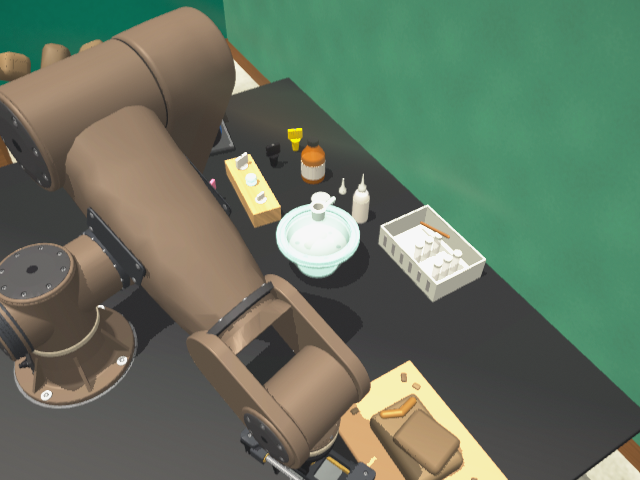

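Scene: the big white plug stands in the block's near-right hole at (466,382), with the small plug at (410,337) and the round stopper in the middle at (436,357). The neck is at (323,243). Side: big plug at (242,160), neck mouth at (320,199), nozzle pointing right (335,200). Pink, black and yellow decoys stand around the block.

```bash
cat >> h.py <<'E'
def tri(a,b):
    (o1,d1),(o2,d2)=a,b
    d1=d1/np.linalg.norm(d1);d2=d2/np.linalg.norm(d2)
    st=np.linalg.lstsq(np.stack([d1,-d2],1),o2-o1,rcond=None)[0]
    return (o1+d1*st[0]+o2+d2*st[1])/2, np.linalg.norm(o1+d1*st[0]-o2-d2*st[1])
E
python3 - <<'E'
from h import *
a=read_camera("scene");b=read_camera("side")
print("plug",onz(a,466,386,56),tri(ray(a,466,380),ray(b,242,161)))
print("neck",onz(a,323,241,190),onz(b,320,199,190),tri(ray(a,323,241),ray(b,320,199)))
print("small",onz(a,409,337,56),"round",onz(a,436,356,60),"noz side",onz(b,335,200,170))
c=cv2.resize(a["img"][220:440,260:520],None,fx=2.5,fy=2.5,interpolation=3)[:550,:650]
d=cv2.resize(b["img"][130:250,210:380],None,fx=4,fy=4,interpolation=3)
cv2.imwrite("pics/c1.png",c);cv2.imwrite("pics/d1.png",d)
E
```

```text
plug [571.97039853 337.61520362  56.        ] (array([568.62070031, 333.48188013,  67.73586682]), np.float64(1.6840686741210835))
neck [588.7735287  -43.46895876 190.        ] [603.48581081 -22.78887967 190.        ] (array([597.77256758, -33.28924576, 200.84877723]), np.float64(1.4404004210835195))
small [557.69646861 189.09711797  56.        ] round [559.34170981 258.14405492  60.        ] noz side [643.34380495 -25.41327193 170.        ]
```

View pics/d1.png

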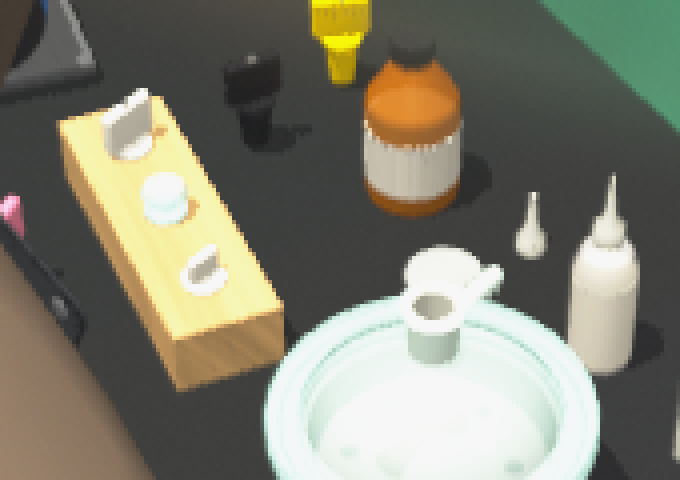

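>>> {"op": "jog_arm", "data": {
  "motion": [
    [[0,0,-50],0],
    [[0,0,-90],0],
    [[656,-711,-90],0],
    [[656,-711,-90],0],
    [[656,-711,-90],0]
  ],
  "grip": 0
}}

```text
t: 1.4
eef_pos: [295.0, -432.3, 329.7]
tcp_rot: [3.141, -0.0, 0.401]
ft_force: [0.1, -0.8, 0.0]
opening: 0.999
grip_force: 0.0
```

Run:
```python
from h import *
a=read_camera("scene");b=read_camera("side")
m=onz(b,318.3,206.5,190);n=onz(b,332.5,199,170)
print(m,n,n-m,np.degrees(np.arctan2(*(n-m)[1::-1])))
m=onz(a,323,241,190);print(m)
print(state()["eef_pos"],state()["tcp_rot"])
```

```text
[587.1129968  -42.17203044 190.        ] [640.15503958 -19.48483626 170.        ] [ 53.04204278  22.68719418 -20.        ] 23.157411524880178
[588.7735287  -43.46895876 190.        ]
[ 296.14178622 -429.64441498  330.50762322] [ 3.14145466e+00 -6.70839122e-04  4.04975529e-01]
```

View pics/c1.png

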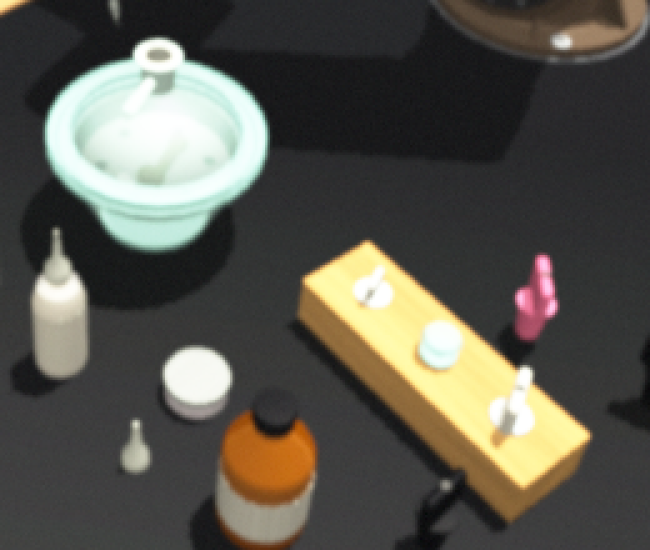

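The crop shows the big plug's collar at crop (512,415), i.e. pixel (465,386). The nozzle ends at crop (130,107), i.e. (312,263). Mouth ≈ (588,-43), nozzle yaw about 0.4 rad.

>>> {"op": "jog_arm", "data": {
  "motion": [
    [[553,-599,0],0],
    [[553,-599,0],0],
    [[553,-599,0],0],
    [[553,-599,0],0],
    [[553,-599,0],0]
  ]
}}

```text
t: 2.0
eef_pos: [379.5, -197.3, 329.9]
tcp_rot: [3.141, -0.0, 0.401]
ft_force: [1.5, -0.1, 0.3]
opening: 1.0
grip_force: 0.0
```

>>> {"op": "jog_arm", "data": {
  "motion": [
    [[383,-415,0],0],
    [[383,-415,0],0],
    [[383,-415,0],0],
    [[383,-415,0],0],
    [[383,-415,0],0]
  ]
}}

```text
t: 2.5
eef_pos: [464.1, 38.6, 329.9]
tcp_rot: [3.141, -0.001, 0.402]
ft_force: [1.2, -0.9, -0.4]
opening: 0.998
grip_force: 0.0
```

>>> {"op": "jog_arm", "data": {
  "motion": [
    [[213,-231,0],0],
    [[213,-231,0],0],
    [[213,-231,0],0],
    [[213,-231,0],0],
    [[213,-231,0],0]
  ]
}}

```text
t: 3.0
eef_pos: [548.3, 274.2, 329.6]
tcp_rot: [3.141, -0.0, 0.402]
ft_force: [1.6, -1.6, 0.2]
opening: 0.998
grip_force: 0.0
```

Run:
```python
from h import *
p=read_camera("wrist");cv2.imwrite("pics/w1.png",p["img"])
s=state();print(s["t"],s["eef_pos"],s["tcp_rot"],s["joints"],s["ft_force"],np.round(p["extrinsics"],3).tolist())
for o in("plug","rack"):
    for r in cut_out(o,p)[:4]: print(o,round(r["p"],2),np.round(r["box"]).tolist())
```

```text
3.05 [549.75444926 279.50516855 328.64430525] [-3.14006362e+00 -1.14968577e-03  4.03946059e-01] [0.36266662 0.40636974 1.45803482 0.00164613 1.27610286 1.52903875] [-3.75398421  1.18518774 -2.56751606] [[0.391, 0.892, 0.224, 610.516], [-0.92, 0.38, 0.096, 301.213], [0.0, -0.244, 0.97, 474.448], [0.0, 0.0, 0.0, 1.0]]
plug 0.95 [269.0, 154.0, 292.0, 193.0]
plug 0.91 [269.0, 257.0, 296.0, 296.0]
plug 0.73 [170.0, 237.0, 215.0, 265.0]
plug 0.72 [294.0, 58.0, 321.0, 101.0]
rack 0.93 [230.0, 119.0, 430.0, 273.0]
rack 0.6 [318.0, 188.0, 347.0, 219.0]
```

View pics/w1.png

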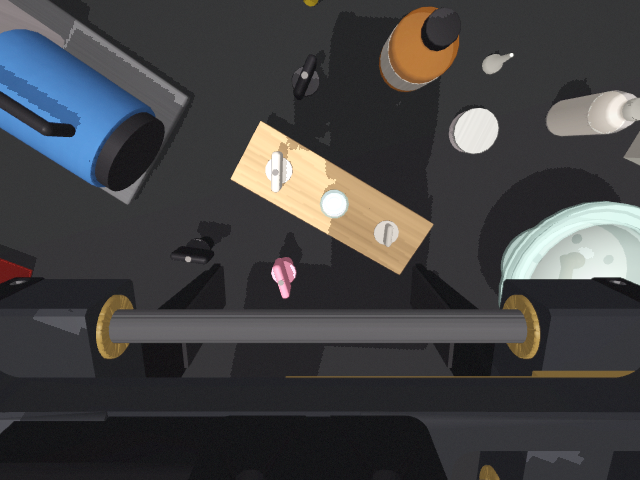

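Wrist: the big white plug is at (279,171) with its key running almost vertically from (278,152) to (275,191). The round stopper is at (334,204), the small plug at (386,232) and the pink decoy at (284,275).

Run:
```python
from h import *
p=read_camera("wrist")
r=cut_out("plug",p)[0]; print(r["p"],r["box"])
g=p["img"].astype(int).min(2)[145:200,262:300]; 
print(K(p)); 
m=r["region"]; 
# brighter key top
gray=p["img"].min(2); 
for t in(150,190,215,235):
    k=(gray>t)&m; n,l,st,c=cv2.connectedComponentsWithStats(k.astype(np.uint8)); i=1+st[1:,4].argmax(); ys,xs=np.nonzero(l==i)
    rc=cv2.minAreaRect(np.stack([xs,ys],1).astype(np.float32)); bx=cv2.boxPoints(rc); print(t,st[i],rc)
a=onz(p,278,152,86);b=onz(p,275.5,191,86);print(a,b,(a+b)/2,np.linalg.norm(a-b),np.arctan2(*(b-a)[1::-1]))
print(onz(p,279,171,52))
R=[onz(p,*q,48) for q in((261,121),(433,224),(401,274),(231,179))];print(np.round(R,1),np.mean(R,0))
s=state();print(s["eef_pos"],s["tcp_rot"],s["ft_force"])
c=cv2.resize(p["img"][135:215,235:335],None,fx=7,fy=7,interpolation=3);cv2.imwrite("pics/w2.png",c)
```

```text
0.86 [295.2, 56.5, 322.4, 97.0]
(np.float64(355.97164813155865), 317.56095027912676, 236.55140870523894)
150 [302  71   6   7  32] ((304.5, 74.0), (6.0, 5.0), 90.0)Traceback (most recent call last):
  File "<stdin>", line 10, in <module>
ValueError: attempt to get argmax of an empty sequence
```

Run:
```python
from h import *
p=read_camera("wrist")
a=onz(p,278,152,86);b=onz(p,275.5,191,86);print(a,b,(a+b)/2,np.linalg.norm(a-b),np.arctan2(*(b-a)[1::-1]))
print(onz(p,279,171,52))
R=[onz(p,*q,48) for q in((261,121),(433,224),(401,274),(231,179))];print(np.round(R,1),np.mean(R,0))
s=state();print(s["eef_pos"],s["tcp_rot"],s["ft_force"])
c=cv2.resize(p["img"][135:215,235:335],None,fx=7,fy=7,interpolation=3);cv2.imwrite("pics/w2.png",c)
```

```text
[588.39998265 335.29622994  86.        ] [548.87155188 322.64961885  86.        ] [568.63576727 328.9729244   86.        ] 41.50221211902568 -2.831946776985751
[566.87159401 329.49024575  52.        ]
[[610.7 369.3  48. ]
 [580.8 133.   48. ]
 [507.3 140.2  48. ]
 [535.5 378.7  48. ]] [558.56905932 255.28932608  48.        ]
[547.4875771  271.26733452 329.517478  ] [3.14130452e+00 4.41779873e-04 4.01187608e-01] [-1.35733067  1.06062159  0.01266817]
```

View pics/w2.png

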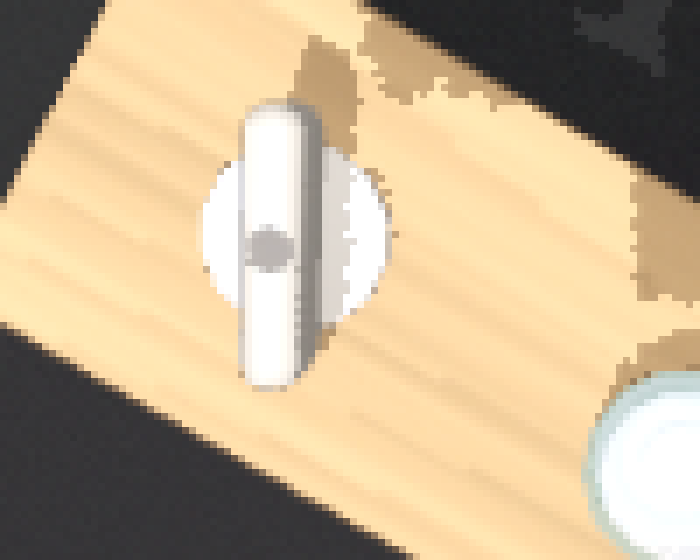

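Key top centre is near (273.7,170) with the hole mark at (273.6,170.5). The collar centre is near (277,169).

Run:
```python
from h import *
p=read_camera("wrist")
a=onz(p,274,149.7,86);b=onz(p,273.3,190.4,86);print((a+b)/2,np.linalg.norm(a-b),np.arctan2(*(a-b)[1::-1]))
c=onz(p,277.1,168.9,52)
print(c); q=(a+b)/2
x=np.array([*c[:2]]);yaw=np.arctan2(*(a-b)[1::-1])
s=state();e=s["eef_pos"];y=s["tcp_rot"][2]
for n,P in(("collar",c),("top",q)):
    d=P-e; print(n,e,y,"tool shift",d[0]*np.cos(y)+d[1]*np.sin(y),d[0]*np.sin(y)-d[1]*np.cos(y),"turn",y-yaw)
```

```text
[568.82652064 332.1186499   86.        ] 43.131344796373696 0.3539733755789513
[568.34958029 331.96291837  52.        ]
collar [547.49582296 271.03900557 329.83712953] 0.4006709034025566 tool shift 42.96466112798261 -47.964989735475605 turn 0.04669752782360531
top [547.49582296 271.03900557 329.83712953] 0.4006709034025566 tool shift 43.46456851144538 -47.92236325119979 turn 0.04669752782360531
```

>>> {"op": "jog_arm", "data": {
  "motion": [
    [[43,-48,20],0.047],
    [[43,-48,70],0.047],
    [[43,-48,120],0.047],
    [[43,-48,160],0.047],
    [[43,-48,160],0.047]
  ],
  "grip": 0.6
}}

```text
t: 3.85
eef_pos: [566.3, 331.0, 164.3]
tcp_rot: [3.141, 0.01, 0.353]
ft_force: [-0.0, -0.6, -0.2]
opening: 0.635
grip_force: 0.0
```

Run:
```python
from h import *
p=read_camera("wrist");cv2.imwrite("pics/w3.png",p["img"])
s=state();print(s["eef_pos"],s["tcp_rot"],s["opening"],s["ft_force"])
R=[proj(p,x) for x in ([568.6,332,52],[568.6,332,86],s["eef_pos"])];print(R)
```

```text
[567.84824098 331.78801541 168.35874638] [3.14111127 0.00437874 0.35347184] 0.5963596110235108 [0.55427742 0.34008843 0.69711372]
[(np.float64(317.9080947334038), np.float64(235.8784055542746)), (np.float64(317.99672316161116), np.float64(248.99794247354134)), (np.float64(318.22518448232546), np.float64(305.9002879350346))]
```

View pics/w3.png

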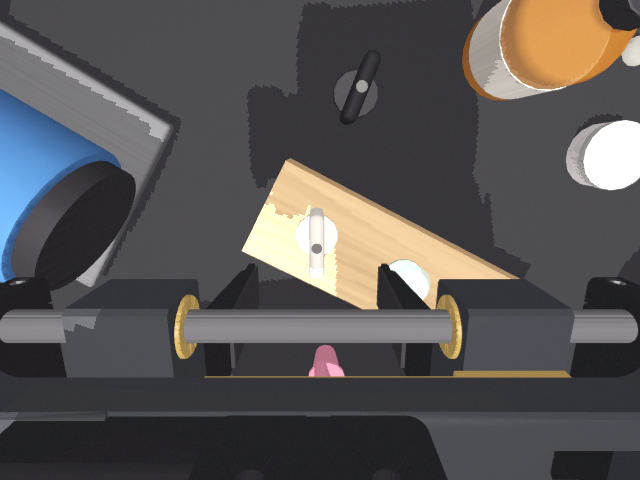

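The key at (317,242) and collar at (317,233) lie between the fingers, within 1–2 mm of prediction. Descend.

>>> {"op": "jog_arm", "data": {
  "motion": [
    [[0,0,40],0],
    [[0,0,70],0],
    [[0,0,85],0],
    [[0,0,89],0],
    [[0,0,89],0]
  ]
}}

```text
t: 4.4
eef_pos: [569.2, 333.3, 82.4]
tcp_rot: [-3.142, -0.002, 0.354]
ft_force: [-0.5, 0.6, 1.0]
opening: 0.399
grip_force: 0.0
```

>>> {"op": "jog_arm", "data": {
  "motion": [
    [[0,0,0],0],
    [[0,0,0],0],
    [[0,0,0],0],
    [[0,0,0],0],
    [[0,0,0],0]
  ],
  "grip": 1
}}

```text
t: 4.9
eef_pos: [568.4, 333.2, 81.0]
tcp_rot: [3.141, -0.0, 0.355]
ft_force: [-0.5, -0.9, 3.9]
opening: 0.104
grip_force: 30.0
```

Run:
```python
from h import *
s=state();print(s)
```

```text
{'t': 4.9, 'joints': array([ 4.30132332e-01,  7.14601704e-01,  1.60747058e+00, -1.97341503e-04,
        8.19036378e-01,  1.64618536e+00]), 'qvel': array([-1.01420784e-03,  2.08156612e-03,  8.01677815e-04, -6.73536273e-05,
       -3.97149663e-05, -1.30831063e-03]), 'tau': array([ 1.07119500e-01, -6.73223662e+01, -1.98129004e+01,  5.81421051e-02,
       -2.90017538e-01,  1.02418737e-03]), 'eef_pos': array([568.42312216, 333.24707019,  81.04064939]), 'tcp_rot': array([ 3.14148529e+00, -4.93470330e-04,  3.54878063e-01]), 'ft_force': array([-0.53702749, -0.94942649,  3.88315972]), 'moment': array([-0.06552594,  0.13217063, -0.05972142]), 'grip_force': 30.000650882720947, 'opening': 0.10440989259961231}
```

>>> {"op": "jog_arm", "data": {
  "motion": [
    [[0,0,-30],0],
    [[0,0,-70],0],
    [[0,0,-120],0],
    [[0,0,-170],0],
    [[0,0,-210],0]
  ]
}}

```text
t: 5.4
eef_pos: [568.2, 333.3, 293.7]
tcp_rot: [-3.141, -0.002, 0.355]
ft_force: [-0.0, 0.2, -0.5]
opening: 0.105
grip_force: 30.0
```

>>> {"op": "jog_arm", "data": {
  "motion": [
    [[0,0,0],0],
    [[-174,361,0],-0.045],
    [[-174,361,0],-0.045],
    [[-174,361,0],-0.045],
    [[-174,361,0],-0.045]
  ]
}}

```text
t: 5.9
eef_pos: [548.6, 132.4, 289.6]
tcp_rot: [-3.141, 0.001, 0.4]
ft_force: [0.1, 0.3, -0.2]
opening: 0.102
grip_force: 30.0
```

Run:
```python
from h import *
s=state();e=s["eef_pos"];y=s["tcp_rot"][2];print(e,y,s["opening"],s["ft_force"])
d=np.array([530,-66,291])-e; print("tool shift",d[0]*np.cos(y)+d[1]*np.sin(y),d[0]*np.sin(y)-d[1]*np.cos(y))
```

```text
[548.57198563 132.42805517 289.62323056] 0.40042628907573574 0.10244263499300667 [ 0.14271106  0.32738044 -0.20611087]
tool shift -94.45227467802536 175.49182184896108
```

>>> {"op": "jog_arm", "data": {
  "motion": [
    [[-94,175,0],0],
    [[-94,175,0],0],
    [[-94,175,0],0],
    [[-94,175,0],0],
    [[-94,175,0],0]
  ]
}}

```text
t: 6.4
eef_pos: [530.2, -68.3, 289.7]
tcp_rot: [3.142, 0.001, 0.395]
ft_force: [-0.1, 0.9, -0.1]
opening: 0.108
grip_force: 30.0
```

>>> {"op": "jog_arm", "data": {
  "motion": [
    [[0,0,0],0],
    [[0,0,0],0]
  ]
}}

```text
t: 6.6
eef_pos: [530.9, -62.9, 290.1]
tcp_rot: [-3.141, 0.001, 0.4]
ft_force: [-0.0, -0.2, 0.0]
opening: 0.104
grip_force: 30.0
```

Run:
```python
from h import *
p=read_camera("wrist");cv2.imwrite("pics/w4.png",p["img"])
s=state();e=s["eef_pos"];print(e,s["tcp_rot"],s["ft_force"])
print(proj(p,[588,-43,190]),proj(p,[640,-20,170]),proj(p,e))
```

```text
[530.97876604 -62.5639603  290.2761329 ] [-3.14121591e+00  3.79799405e-04  4.01108062e-01] [ 0.57307394  0.57739392 -0.49911567]
(np.float64(324.3683341699563), np.float64(158.4129451070928)) (np.float64(322.9382468812464), np.float64(72.91220559243413)) (np.float64(318.1774348079506), np.float64(305.2949799602992))
```

View pics/w4.png

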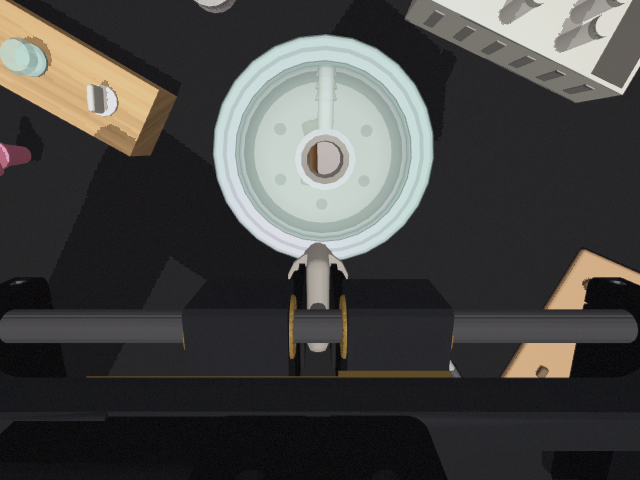

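Mouth centre is at (325,158.5), its outer ring spanning 295–355 (41 mm wide), with the nozzle end at (325.5,68). The plug in the grip is upright and centred at column 318.

Run:
```python
from h import *
p=read_camera("wrist")
m=onz(p,325,158.5,190);n=onz(p,325.5,69,170);print(m,n,np.linalg.norm((n-m)[:2]),np.arctan2(*(n-m)[1::-1]))
print(onz(p,355,158,190)-onz(p,295,158,190))
s=state();e=s["eef_pos"];y=s["tcp_rot"][2];d=m-e;print(e,y,"tool",d[0]*np.cos(y)+d[1]*np.sin(y),d[0]*np.sin(y)-d[1]*np.cos(y))
```

```text
[588.20398928 -43.04933342 190.        ] [643.07346362 -20.22217167 170.        ] 59.42843198284614 0.3942456274426175
[ 15.77417524 -37.14878435   0.        ]
[531.03216271 -62.40540754 290.37568677] 0.4015674747486526 tool 60.18932301444012 4.5299838340402765
```

>>> {"op": "jog_arm", "data": {
  "motion": [
    [[30,2,0],0],
    [[60,4.5,0],0],
    [[60,4.5,0],0],
    [[60,4.5,0],0],
    [[60,4.5,0],0]
  ]
}}

```text
t: 7.2
eef_pos: [587.4, -43.9, 290.5]
tcp_rot: [-3.141, 0.001, 0.401]
ft_force: [-0.8, -0.4, -1.6]
opening: 0.103
grip_force: 30.0
```

Run:
```python
from h import *
a=read_camera("scene");b=read_camera("side")
s=state();e=s["eef_pos"];print(e,s["tcp_rot"],s["ft_force"])
t=[e[0],e[1],221]
print([proj(c,x) for c in(a,b) for x in([588.2,-43,190],t)])
A=cv2.resize(a["img"][190:290,270:370],None,fx=4,fy=4,interpolation=3);B=cv2.resize(b["img"][150:250,270:370],None,fx=4,fy=4,interpolation=3)
cv2.imwrite("pics/ab.png",np.hstack([A,B]))
```

```text
[587.41134331 -44.35353562 290.83678964] [ 3.14146029e+00 -2.85628121e-06  3.99951777e-01] [-0.00307246  0.11353568 -0.61838703]
[(np.float64(323.34427274707787), np.float64(240.99096245509546)), (np.float64(323.5305217078343), np.float64(228.99668456075807)), (np.float64(318.89898911675334), np.float64(206.54626399439326)), (np.float64(319.0281317498713), np.float64(196.92260462478816))]
```

View pics/ab.png

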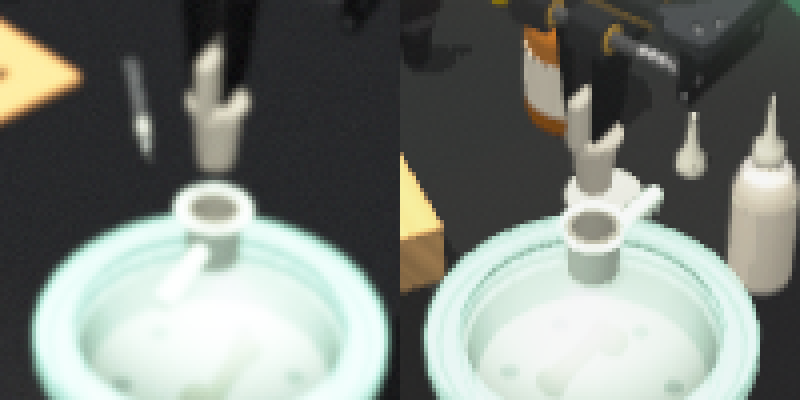

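Both views show the plug's tip right over the mouth (scene crop x 215 vs 213, side 595 vs 593). Descend and feel.

>>> {"op": "jog_arm", "data": {
  "motion": [
    [[0.5,0,10],0],
    [[0.5,0,20],0],
    [[0.5,0,28],0],
    [[0.5,0,35],0],
    [[0.5,0,38],0]
  ]
}}

```text
t: 7.8
eef_pos: [588.2, -44.3, 251.5]
tcp_rot: [-3.141, 0.001, 0.4]
ft_force: [0.6, -0.0, 0.1]
opening: 0.102
grip_force: 30.0
```

>>> {"op": "jog_arm", "data": {
  "motion": [
    [[0,0,2],0],
    [[0,0,4],0],
    [[0,0,6],0],
    [[0,0,7],0],
    [[0,0,7],0]
  ]
}}

```text
t: 8.3
eef_pos: [588.4, -44.3, 245.6]
tcp_rot: [3.141, 0.0, 0.4]
ft_force: [0.4, -1.0, -1.2]
opening: 0.106
grip_force: 30.0
```

>>> {"op": "jog_arm", "data": {
  "motion": [
    [[0,0,1],0],
    [[0,0,2],0],
    [[0,0,3],0],
    [[0,0,3],0]
  ]
}}

```text
t: 8.7
eef_pos: [588.3, -44.2, 242.4]
tcp_rot: [-3.141, 0.0, 0.4]
ft_force: [-1.3, 0.2, -1.1]
opening: 0.102
grip_force: 30.0
```

>>> {"op": "jog_arm", "data": {
  "motion": [
    [[0,0,1],0],
    [[0,0,2],0],
    [[0,0,3],0],
    [[0,0,3],0]
  ]
}}

```text
t: 9.1
eef_pos: [588.2, -44.2, 239.4]
tcp_rot: [-3.141, 0.001, 0.4]
ft_force: [-3.0, 0.9, 1.2]
opening: 0.102
grip_force: 30.0
```

>>> {"op": "jog_arm", "data": {
  "motion": [
    [[0,0,0.5],0],
    [[0,0,1],0],
    [[0,0,1],0]
  ]
}}

```text
t: 9.4
eef_pos: [588.2, -44.2, 238.6]
tcp_rot: [-3.141, 0.001, 0.4]
ft_force: [-5.3, 1.7, 1.4]
opening: 0.102
grip_force: 30.0
```

>>> {"op": "jog_arm", "data": {
  "motion": [
    [[0,0,0.5],0],
    [[0,0,1],0],
    [[0,0,1],0]
  ]
}}

```text
t: 9.7
eef_pos: [588.1, -44.2, 237.6]
tcp_rot: [-3.141, 0.001, 0.4]
ft_force: [-6.1, 2.5, 2.1]
opening: 0.104
grip_force: 30.0
```

>>> {"op": "jog_arm", "data": {
  "motion": [
    [[-0.4,-0.4,0],0],
    [[-0.7,-0.7,0],0],
    [[-0.7,-0.7,0],0]
  ]
}}

```text
t: 10.0
eef_pos: [587.8, -44.0, 237.7]
tcp_rot: [3.141, -0.001, 0.4]
ft_force: [-1.4, -0.3, 0.4]
opening: 0.103
grip_force: 30.0
```

>>> {"op": "jog_arm", "data": {
  "motion": [
    [[-0.2,-0.1,0.5],0],
    [[-0.2,-0.1,1],0],
    [[-0.2,-0.1,1],0]
  ]
}}

```text
t: 10.3
eef_pos: [587.6, -44.0, 236.6]
tcp_rot: [3.141, -0.001, 0.4]
ft_force: [-0.2, 0.3, 1.1]
opening: 0.108
grip_force: 30.0
```

>>> {"op": "jog_arm", "data": {
  "motion": [
    [[0,0,0.5],0],
    [[0,0,0.5],0],
    [[0,0,0.5],0]
  ]
}}

```text
t: 10.6
eef_pos: [587.5, -44.0, 236.3]
tcp_rot: [3.141, -0.001, 0.4]
ft_force: [0.5, -1.0, 0.9]
opening: 0.103
grip_force: 30.0
```

>>> {"op": "jog_arm", "data": {
  "motion": [
    [[0,0,0.5],0],
    [[0,0,0.5],0],
    [[0,0,0.5],0]
  ]
}}

```text
t: 10.9
eef_pos: [587.5, -44.0, 235.8]
tcp_rot: [3.141, -0.001, 0.4]
ft_force: [1.7, -0.9, 2.9]
opening: 0.1
grip_force: 30.0
```

>>> {"op": "jog_arm", "data": {
  "motion": [
    [[0,0,0.5],0],
    [[0,0,0.5],0],
    [[0,0,0.5],0]
  ]
}}

```text
t: 11.2
eef_pos: [587.5, -44.0, 235.3]
tcp_rot: [3.141, -0.001, 0.4]
ft_force: [1.6, -1.0, 4.7]
opening: 0.106
grip_force: 30.0
```

>>> {"op": "jog_arm", "data": {
  "motion": [
    [[0,0,0.5],0],
    [[0,0,0.5],0],
    [[0,0,0.5],0]
  ]
}}

```text
t: 11.5
eef_pos: [587.5, -43.9, 234.9]
tcp_rot: [3.141, -0.001, 0.4]
ft_force: [2.0, -1.3, 5.9]
opening: 0.103
grip_force: 30.0
```

>>> {"op": "jog_arm", "data": {
  "motion": [
    [[0,0,0.5],0],
    [[0,0,0.5],0],
    [[0,0,0.5],0]
  ]
}}

```text
t: 11.8
eef_pos: [587.5, -44.0, 234.5]
tcp_rot: [3.141, -0.001, 0.4]
ft_force: [1.5, -0.9, 7.9]
opening: 0.106
grip_force: 30.0
```

>>> {"op": "jog_arm", "data": {
  "motion": [
    [[0,0,0.5],0],
    [[0,0,1],0],
    [[0,0,1],0]
  ]
}}

```text
t: 12.1
eef_pos: [587.5, -44.0, 233.8]
tcp_rot: [3.141, -0.001, 0.4]
ft_force: [-0.6, -0.3, 9.4]
opening: 0.105
grip_force: 30.0
```

>>> {"op": "jog_arm", "data": {
  "motion": [
    [[0,0,0.3],-0.05],
    [[0,0,0.6],-0.1],
    [[0,0,0.9],-0.15],
    [[0,0,0.9],-0.15]
  ]
}}

```text
t: 12.5
eef_pos: [587.6, -44.0, 233.0]
tcp_rot: [3.14, -0.001, 0.552]
ft_force: [0.0, -0.8, 9.1]
opening: 0.104
grip_force: 30.0
```

>>> {"op": "jog_arm", "data": {
  "motion": [
    [[0,0,1],-0.05],
    [[0,0,1.7],-0.1],
    [[0,0,2.2],-0.15],
    [[0,0,2.4],-0.18]
  ]
}}

```text
t: 12.9
eef_pos: [587.7, -44.1, 231.3]
tcp_rot: [3.14, -0.001, 0.732]
ft_force: [-0.1, -1.4, 15.9]
opening: 0.108
grip_force: 30.0
```

>>> {"op": "jog_arm", "data": {
  "motion": [
    [[0,0,0.15],-0.06],
    [[0,0,0.4],-0.12],
    [[0,0,0.6],-0.18],
    [[0,0,0.8],-0.24]
  ]
}}

```text
t: 13.3
eef_pos: [587.8, -44.2, 230.5]
tcp_rot: [3.139, -0.001, 0.972]
ft_force: [-0.9, -1.4, 15.7]
opening: 0.1
grip_force: 30.0
```

>>> {"op": "jog_arm", "data": {
  "motion": [
    [[0,0,0.2],-0.06],
    [[0,0,0.4],-0.12],
    [[0,0,0.6],-0.18],
    [[0,0,0.8],-0.24]
  ]
}}

```text
t: 13.7
eef_pos: [587.9, -44.2, 229.8]
tcp_rot: [3.139, -0.0, 1.212]
ft_force: [-0.5, -1.9, 16.4]
opening: 0.101
grip_force: 30.0
```

Run:
```python
from h import *
s=state();print(s["eef_pos"],s["tcp_rot"],s["ft_force"],s["moment"],s["joints"])
p=read_camera("scene");cv2.imwrite("pics/s5.png",cv2.resize(p["img"][190:290,270:370],None,fx=5,fy=5,interpolation=3))
```

```text
[587.85002593 -44.20108562 229.8187291 ] [ 3.13878116e+00 -1.64450400e-04  1.21187074e+00] [-0.51995333 -1.93368096 16.41211435] [-0.46025083  0.04099741 -0.25052223] [-1.86937389e-01  4.49482353e-01  1.66208162e+00 -3.72882458e-04
  1.02723056e+00  1.72180832e-01]
```

View pics/s5.png

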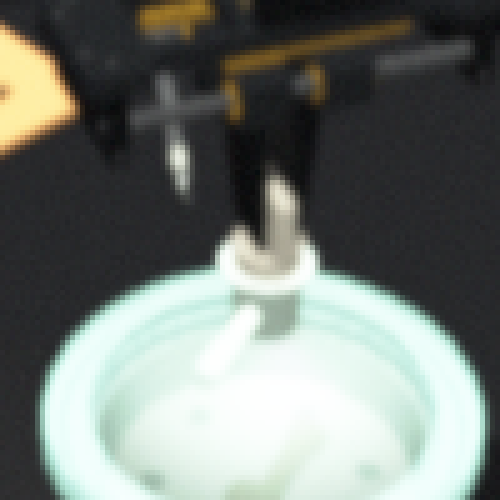

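The plug sits in the neck with its collar just above the mouth at crop (265,262), mid-turn and upright.

>>> {"op": "jog_arm", "data": {
  "motion": [
    [[0,0,0.2],-0.06],
    [[0,0,0.4],-0.12],
    [[0,0,0.6],-0.18],
    [[0,0,0.8],-0.24]
  ]
}}

```text
t: 14.15
eef_pos: [588.0, -44.2, 229.2]
tcp_rot: [3.138, 0.001, 1.452]
ft_force: [-0.4, -1.6, 17.6]
opening: 0.103
grip_force: 30.0
```

>>> {"op": "jog_arm", "data": {
  "motion": [
    [[0,0,0.2],-0.06],
    [[0,0,0.4],-0.12],
    [[0,0,0.5],-0.18],
    [[0,0,0.6],-0.24]
  ]
}}

```text
t: 14.55
eef_pos: [588.1, -44.2, 228.7]
tcp_rot: [3.138, 0.001, 1.692]
ft_force: [0.1, -2.3, 17.3]
opening: 0.102
grip_force: 30.0
```

>>> {"op": "jog_arm", "data": {
  "motion": [
    [[0,0,0.2],-0.06],
    [[0,0,0.3],-0.12],
    [[0,0,0.4],-0.18],
    [[0,0,0.5],-0.24],
    [[0,0,0.6],-0.29]
  ]
}}

```text
t: 15.05
eef_pos: [588.2, -44.2, 228.1]
tcp_rot: [3.138, 0.002, 1.982]
ft_force: [0.7, -1.1, 17.1]
opening: 0.104
grip_force: 30.0
```

Run:
```python
from h import *
s=state();print(s["eef_pos"],s["tcp_rot"],s["ft_force"],s["moment"],s["joints"])
```

```text
[588.22234093 -44.19214959 228.07035822] [3.13842379e+00 2.28696731e-03 1.98157890e+00] [ 0.73397173 -1.06734482 17.05307269] [-0.31671125 -0.24892536 -0.35154481] [-1.86893578e-01  4.51444546e-01  1.66390463e+00 -1.25752373e-04
  1.02233702e+00 -5.97614418e-01]
```

>>> {"op": "jog_arm", "data": {
  "motion": [
    [[0,0,0.1],-0.06],
    [[0,0,0.2],-0.12],
    [[0,0,0.3],-0.18],
    [[0,0,0.3],-0.2]
  ]
}}

```text
t: 15.45
eef_pos: [588.3, -44.2, 227.8]
tcp_rot: [3.139, 0.003, 2.182]
ft_force: [0.7, -0.7, 15.9]
opening: 0.102
grip_force: 30.0
```

>>> {"op": "jog_arm", "data": {
  "motion": [
    [[0,0,0],0.08],
    [[0,0,0.1],0.16],
    [[0,0,0.2],0.24],
    [[0,0,0.4],0.32],
    [[0,0,0.5],0.4]
  ]
}}

```text
t: 15.95
eef_pos: [588.1, -44.2, 227.2]
tcp_rot: [3.138, 0.002, 1.777]
ft_force: [0.8, -2.8, 17.2]
opening: 0.101
grip_force: 30.0
```

>>> {"op": "jog_arm", "data": {
  "motion": [
    [[0,0,0],-0.08],
    [[0,0,0.1],-0.16],
    [[0,0,0.2],-0.24],
    [[0,0,0.4],-0.32],
    [[0,0,0.5],-0.4]
  ]
}}

```text
t: 16.45
eef_pos: [588.3, -44.1, 226.7]
tcp_rot: [3.139, 0.003, 2.182]
ft_force: [1.4, -0.4, 16.0]
opening: 0.101
grip_force: 30.0
```

Run:
```python
from h import *
s=state();print(s["eef_pos"],s["tcp_rot"],s["ft_force"],s["moment"],s["joints"])
p=read_camera("wrist")
for r in cut_out("plug",p)[:4]: print(r["p"],r["box"])
print(proj(p,[588,-44,190]))
```

```text
[588.26060418 -44.13755159 226.70648874] [3.13881100e+00 2.75745101e-03 2.18232303e+00] [ 1.40300391 -0.36125896 16.03521995] [-0.10842542 -0.388163   -0.41175042] [-1.86863763e-01  4.52917675e-01  1.66543038e+00  7.98417560e-05
  1.01932841e+00 -7.98435997e-01]
0.58 [291.1, 247.4, 349.7, 354.8]
(np.float64(317.56939439475514), np.float64(277.34336540937045))
```

>>> {"op": "jog_arm", "data": {
  "motion": [
    [[0,0,0],0.08],
    [[0,0,0.1],0.16],
    [[0,0,0.1],0.22],
    [[0,0,-1.5],0.22],
    [[0,0,-3],0.21]
  ]
}}

```text
t: 17.05
eef_pos: [588.1, -44.2, 228.0]
tcp_rot: [3.14, 0.001, 1.969]
ft_force: [7.2, -2.2, -5.5]
opening: 0.104
grip_force: 30.0
```

Run:
```python
from h import *
s=state();print(s["eef_pos"],s["tcp_rot"],s["ft_force"],s["moment"])
```

```text
[588.08667844 -44.1795779  228.01513783] [3.13971942e+00 1.37352526e-03 1.96940089e+00] [ 7.21435276 -2.22734875 -5.52585599] [-0.58544212 -1.62242159 -0.21976757]
```

>>> {"op": "jog_arm", "data": {
  "motion": [
    [[0,0,1],0],
    [[0,0,1],0]
  ]
}}

```text
t: 17.25
eef_pos: [588.1, -44.2, 227.3]
tcp_rot: [3.14, 0.002, 1.97]
ft_force: [3.2, -2.3, 5.0]
opening: 0.109
grip_force: 30.0
```

>>> {"op": "jog_arm", "data": {
  "motion": [
    [[0,0,0],0],
    [[0,0,0],0],
    [[0,0,0],0],
    [[0,0,0],0],
    [[0,0,0],0]
  ],
  "grip": 0.6
}}

```text
t: 17.75
eef_pos: [587.2, -43.8, 226.7]
tcp_rot: [-3.141, -0.0, 1.97]
ft_force: [0.5, -0.1, -0.4]
opening: 0.393
grip_force: 0.0
```

>>> {"op": "jog_arm", "data": {
  "motion": [
    [[0,0,-5],0],
    [[0,0,-20],0],
    [[0,0,-40],0],
    [[0,0,-70],0],
    [[0,0,-100],0]
  ]
}}

```text
t: 18.25
eef_pos: [587.1, -43.8, 328.2]
tcp_rot: [-3.141, -0.0, 1.97]
ft_force: [-0.5, -0.5, 0.2]
opening: 0.4
grip_force: 0.0
```

>>> {"op": "jog_arm", "data": {
  "motion": [
    [[0,40,0],0],
    [[0,80,0],0],
    [[0,80,0],0],
    [[0,80,0],0]
  ]
}}

```text
t: 18.65
eef_pos: [661.0, -12.5, 326.4]
tcp_rot: [-3.141, -0.0, 1.971]
ft_force: [-0.5, -0.2, -1.0]
opening: 0.401
grip_force: 0.0
```

Run:
```python
from h import *
s=state();print(s["eef_pos"],s["tcp_rot"],s["ft_force"],s["opening"])
for n in("wrist","scene","side"):
    p=read_camera(n); print(n,proj(p,[588.2,-43.5,200]),proj(p,[588.2,-43.5,192]), proj(p,[588.2,-43.5,226]))
    for r in cut_out("plug",p)[:5]:
        print(round(r["p"],2),np.round(r["box"]).tolist())
    k=[np.array([588.2,-43.5,z])+22*t*np.array([np.cos(1.965),np.sin(1.965),0]) for z in(200,196+38-4) for t in(-1,1)]
    print("expected key ends",np.round([proj(p,x) for x in k]).tolist())
    cv2.imwrite(f"pics/z_{n}.png",p["img"])
```

```text
[661.00488268 -12.53190366 326.39318275] [-3.14053130e+00 -3.91659648e-04  1.97058788e+00] [-0.45983081 -0.16781833 -1.03597036] 0.40079317344723453
wrist (np.float64(217.61798495816132), np.float64(237.49149970488574)) (np.float64(220.32295067757445), np.float64(235.05567466093729)) (np.float64(207.68900104914047), np.float64(246.432562245154))
expected key ends [[219.0, 264.0], [216.0, 210.0], [208.0, 277.0], [204.0, 217.0]]
scene (np.float64(323.29664051655607), np.float64(237.2035121346423)) (np.float64(323.20654314657264), np.float64(240.15081576051145)) (np.float64(323.5956401048913), np.float64(227.4225099700284))
0.95 [514.0, 354.0, 540.0, 383.0]
0.76 [426.0, 409.0, 448.0, 440.0]
0.76 [466.0, 322.0, 480.0, 352.0]
0.76 [408.0, 453.0, 430.0, 478.0]
0.64 [315.0, 222.0, 337.0, 245.0]
expected key ends [[314.0, 234.0], [333.0, 240.0], [314.0, 223.0], [333.0, 229.0]]
side (np.float64(319.0510535647674), np.float64(203.45613599971495)) (np.float64(319.02116127272416), np.float64(206.035249256527)) (np.float64(319.1500376503389), np.float64(194.91576823730207))
0.72 [310.0, 189.0, 326.0, 208.0]
0.72 [183.0, 161.0, 196.0, 188.0]
0.65 [264.0, 143.0, 282.0, 166.0]
0.65 [288.0, 125.0, 304.0, 152.0]
0.6 [207.0, 180.0, 216.0, 206.0]
expected key ends [[327.0, 207.0], [311.0, 200.0], [327.0, 198.0], [311.0, 190.0]]
```

```bash
python3 -c "
from h import *
print(job_done())"
```

```text
the job is handed in; nothing more can be done
None
```

I pressed and turned the large plug into the lid's neck and left it there with its key square across the nozzle (tap shut); the job is handed in, but the judge gave no verdict. By the force readings it sank about 7–8 mm past first rest, with measured force never above about 18 N. No bystander was touched as far as I could tell, though I did not re-check their positions.

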